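# Find the latched interlock key and release the rejection bay gate

## Robot

A 6-joint arm with a two-finger parallel gripper is mounted at the origin on the work surface. World frame = base frame: x ahead of the robot, y to its left, z up, the work surface at z = 0. Lengths are in m, angles in rad, forces in N, time in s.
With the tool pointing down it reaches from about 0.375 to 0.975 m from the base axis. Payload 3.8 kg.
Tool frame: the origin (TCP) lies at the very end of the fingers, on their centre line; the grasp point (between the pads) lies 19 mm behind it; z points along the fingers, y is the direction in which the jaws open and shut (so a half turn about z gives the same grasp; the last joint's range is limited). The gripper opens to 85 mm and grips with 20 to 120 N. Pads are 22 mm wide; open, the fingers measure 114 mm over their backs; the gripper's body (76 mm by 85 mm) begins 54 mm behind the grasp point. The pads swing forward as they close: fully open they stand 13 mm farther back than shut.
Start: joints at [-1.198, 0.264, 1.604, -0, 1.274, -0.037], TCP at [0.269, -0.619, 0.231] pointing down, gripper open.
Joint ranges: [-2.63, 2.63], [-0.94, 2.18], [0.31, 2.57], [-1.31, 4.45], [0, 2.66], [-2.55, 2.55]. Speed limits (rad/s): [2.57, 2.57, 3.14, 3.14, 3.14, 3.14].

## Interface

Orientations are given as a rotation vector (axis times angle).
In Python, from workcell import bot gives the robot as it stands.
- The arm moves only by the tool jog_arm, never from a script. Its argument "plan" is a list of rows, each an object of numbers: "claw": the closure, from 0 (fully open) to 1 (shut); "x", "y", "z": the shift along the tool's x, y, z in m; "turn": the turn about the tool's z in degrees. In form: [{"claw": .., "x": .., "y": .., "z": .., "turn": ..}, ...]. A call has 1 to 10 rows; each row shifts and turns the commanded pose from where the row before left it, along the tool's axes as they then stand; what a row does not reach is not made up. A row lasts 1/8 s, in which the tool goes at most 62.5 mm and 10.7 degrees, less where a joint would pass 70% of its speed; a pose out of reach is approached as far as the arm can. A call is refused whole if a number of a shift passes 0.0625 or a number of a turn 10.7, either way. A call with a gripper value outside its range is refused whole. The fingers move at their own pace and stop on an object; "newtons" is the grip in N (left out, the last holds). Time passes only in rows, so rows that do not move let the fingers close. It gives the time, the measured TCP pose, the force and the opening at its end, in the units of the state.
- bot.read_state(): the state, without advancing time (a new reading comes with each control period).
- bot.read_camera(name): name is "scene" or "top"; returns the picture (480x640x3 uint8, red, green, blue); there is no depth.
- bot.camera_params(name): a dict with "fx", "fy", "cx", "cy" (pixels), "world_to_cam" (4x4, takes a point from world to camera coordinates). Camera axes: x right, y up, looking along -z (the intrinsics and any distortion apply to the point x, -y, -z); pixel columns grow to the right and rows downward; lengths in m; the calibration is good to about 2 mm. A picture is of the moment at which its call begins. camera_params takes no time and is no camera call.
- bot.finish_job(): hands the job in, once; it reports no verdict.
The state is a dict: "time": time; "q": joint angles; "joint_vel": joint speeds; "joint_torque": joint torques, N m; "tool_pos": TCP position; "tcp_rot": TCP orientation; "wrist_force": force on the tool from outside, world axes, zero at the start; "torque": the same for the moment, N m; "width": opening from 0.0 (shut) to 1.0 (fully open).
Only numpy, scipy, OpenCV 4.12 (cv2) and the standard library are available. Lean on these libraries where they do the work, as an engineer would, in place of code of your own. Each camera call takes 0.05 s, during which the arm holds its last target. There are 200 camera calls.

## Task

One of the four identical keys on the key bank is latched down under its floating cap, which keeps the rejection bay's gate bolted; all the caps stand level, so find it by tapping them lightly, one at a time, with the fingertips: a raised key turns firm almost at once, the latched one sinks much deeper first. Press the latched key firmly home and let it come up, so that the gate swings open by itself and all four caps stand up again. Never press the raised keys or the case hard (more than about 10 N), do not touch the bay or its gate, and leave the loose parts where they are.

Things in the scene. Friction and masses are not known exactly. Their poses are not given: they have to be found in the camera images.
- bank: the key bank: a grey steel case 90 mm deep (its x), 250 mm long (its y), 50 mm high, fixed on an 18 mm thick maple board; origin at the centre of its underside. Four identical black key caps in a row along its y, at y = +82.5, +27.5, -27.5, -82.5 mm (keys 1 to 4). The mechanism under one cap is latched down, a different one each time; nothing outside shows which.
- key_1 (a point): centre of the top face of key cap 1, a square black plastic cap 30 by 30 mm that stands 18 mm above the case top (86 mm above the table), first in the row counted from the bank's +y end; 55 mm from cap to cap. It moves with the cap.
- key_2 (a point): centre of the top face of key cap 2, a square black plastic cap 30 by 30 mm that stands 18 mm above the case top (86 mm above the table), next in the row counted from the bank's +y end; 55 mm from cap to cap. It moves with the cap.
- key_3 (a point): centre of the top face of key cap 3, a square black plastic cap 30 by 30 mm that stands 18 mm above the case top (86 mm above the table), next in the row counted from the bank's +y end; 55 mm from cap to cap. It moves with the cap.
- key_4 (a point): centre of the top face of key cap 4, a square black plastic cap 30 by 30 mm that stands 18 mm above the case top (86 mm above the table), next in the row counted from the bank's +y end; 55 mm from cap to cap. It moves with the cap.
- cap_1 (a joint): how far cap 1 is pushed down, m: 0 floating at rest, 0.0145 at most. Any cap floats on a very soft spring (0.5 N at rest, 1.5 N when 10 mm down). Over a raised key it sinks 2 mm and then turns firm: about 1.8 N more for every mm, solid at 7.3 mm.
- cap_2 (a joint): how far cap 2 is pushed down, m: 0 floating at rest, 0.0145 at most. Any cap over the latched key sinks 9 mm softly (under 1.5 N) and only then turns firm; about 14 N in all pushes it on to 11 to 11.5 mm, where the catch lets go (bottom at 12.5 mm). Let up, the released key follows the finger up by its own spring and the cap floats at 0 again.
- cap_3 (a joint): how far cap 3 is pushed down, m: 0 floating at rest, 0.0145 at most. Behaves as told for caps 1 and 2, which is which varies.
- cap_4 (a joint): how far cap 4 is pushed down, m: 0 floating at rest, 0.0145 at most. Behaves as told for caps 1 and 2, which is which varies.
- bay: the rejection bay: an open pen of 55 mm high steel walls, 115 mm deep (its x) by 140 mm wide, on the board beyond the bank; origin at the centre of its underside. Its front (its -x side) is closed by the gate, held by a brass bolt pin that stands up in front of the gate's free end. The bolt sinks when the latched key is released and has come up.
- gate (a joint): swing of the barred steel gate (110 mm wide, 80 mm high) about its upright hinge at the bay's +y front corner, rad: 0 shut, about 1.35 fully open, towards the bank. A light spring swings it open in one to two seconds once the bolt has sunk.
- housing: dented aluminium end housing, 104 mm across, 56 mm high; loose bystander, origin at its underside. Leave it alone.
- plug: yellow nylon shipping plug, 38 mm across, 26 mm high, standing just in front (-x) of the bank; loose bystander, origin at its underside. Leave it alone.
- bumper: red silicone bumper, 32 mm across, 18 mm high, standing just in front (-x) of the bank; loose bystander, origin at its underside. Leave it alone.
- race: chrome bearing race, a ring 56 mm across, 16 mm high, lying inside the bay; loose bystander, origin at its underside. Leave it alone.
- hub: turned steel hub, 60 mm across, 42 mm high; loose bystander, origin at its underside. Leave it alone.
- jar: clear plastic jar, 48 mm across, 60 mm high; loose bystander, origin at its underside. Leave it alone.
- wrench: small steel wrench, 140 mm long, lying flat; loose bystander, origin under its middle. Leave it alone.

How it is judged:
By the outcome, as a careful person would: the job done as asked, in the order asked, and still so for the second after the job is handed in, with the robot touching nothing.
It also fails if it takes over 56 s, if anything falls off the work surface, if the arm or the gripper's body presses on something with over 40 N, if the wrist force passes 120 N, or if a joint passes its speed limit or range.

## Working session

There is one attempt and no reset: what is moved stays moved. The work goes in short steps, Python scripts to look and compute and a tool call to move; the robot and the scene stay as the last step left them, time stands still between calls to the robot, and variables do not carry over. Pictures are saved under pics/ and viewed, about 8 in all and at most 12, crops included, and the job is handed in when it is done.

Besides the shell and the picture viewer there is one more tool, called after "Emit:" as name(argument=value, ...), one argument or row to a line, values as JSON. jog_arm: Moves the arm, as the interface text tells. Its arguments: {"type":"object","properties":{"plan":{"type":"array","items":{"type":"object","properties":{"claw":{"type":"number"},"x":{"type":"number"},"y":{"type":"number"},"z":{"type":"number"},"turn":{"type":"number"}}}},"newtons":{"type":"number"}},"required":["plan"]}

```bash
mkdir -p pics; python3 - <<'E'
from workcell import bot
import cv2
s=bot.read_state();print(s)
for n in("scene","top"):
    im=bot.read_camera(n);cv2.imwrite(f"pics/{n}0.png",im[:,:,::-1]);p=bot.camera_params(n);print(n,p)
E
```

```text
{'time': 0.0, 'q': array([-1.19789463e+00,  2.64728380e-01,  1.60541264e+00, -2.03277596e-05,
        1.27371882e+00, -3.68906656e-02]), 'joint_vel': array([-2.42544852e-04,  9.32093644e-04,  3.60900164e-04, -1.13936730e-03,
       -1.71821432e-05,  5.19513080e-04]), 'joint_torque': array([-2.67145988e-03, -5.15131295e+01, -3.67311466e+01, -6.14605369e-05,
        1.29209019e-02,  2.21896988e-05]), 'tool_pos': array([ 0.26865463, -0.6184078 ,  0.22995788]), 'tcp_rot': array([-3.07368988e+00, -6.38760799e-01,  6.25152731e-04]), 'wrist_force': array([-0.12511778,  0.62771677, -0.07983973]), 'torque': array([-0.05021783, -0.01744574,  0.00226584]), 'width': 1.0035019156458895}
scene {'fx': 596.9213602828074, 'fy': 596.9213602828074, 'cx': 316.4239248266459, 'cy': 238.1970739067148, 'world_to_cam': array([[-0.70283614,  0.71133133, -0.00539459,  0.42121954],
       [-0.42744724, -0.41625633,  0.80250827,  0.18091996],
       [ 0.56860374,  0.56633772,  0.5966166 , -1.77739112],
       [ 0.        ,  0.        ,  0.        ,  1.        ]])}
top {'fx': 587.7983334629906, 'fy': 587.7983334629906, 'cx': 318.2088709531094, 'cy': 250.70468756664678, 'world_to_cam': array([[-2.77052891e-02, -9.99349381e-01,  2.30918288e-02,
         7.74810577e-05],
       [ 9.84144106e-01, -2.32205404e-02,  1.75844205e-01,
        -5.97550361e-01],
       [-1.75193593e-01,  2.75975017e-02,  9.84147135e-01,
        -1.25316076e+00],
       [ 0.00000000e+00,  0.00000000e+00,  0.00000000e+00,
         1.00000000e+00]])}
```

View pics/top0.png

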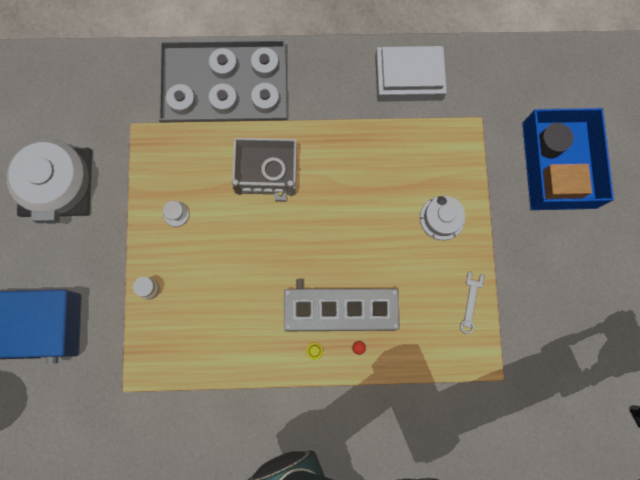

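View pics/scene0.png

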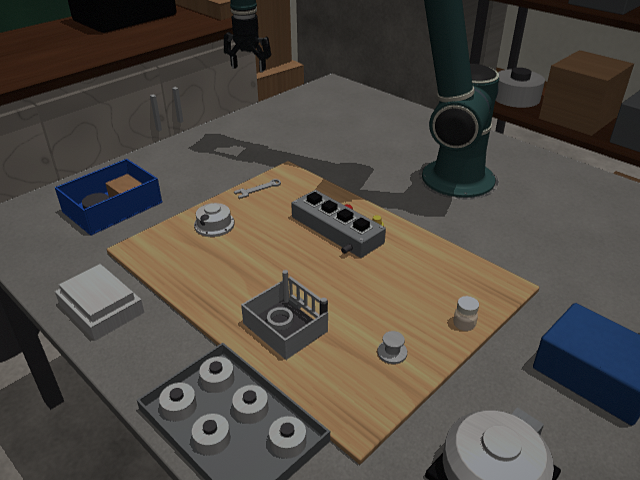

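The top view shows the bank with its caps at about (303..380, 309). Leftmost is +y, so that is key 1. The plug is at (315,351), the bumper at (359,348), and the bay at (265,165). In the scene view the caps are at (314..361, 199..224). Next I measure the caps in both views.

```bash
cat > h.py <<'E'
import numpy as np, cv2
from workcell import bot
def ray(n,u,v):
    p=bot.camera_params(n);T=p["world_to_cam"];R,t=T[:3,:3],T[:3,3]
    d=np.array([(u-p["cx"])/p["fx"],-(v-p["cy"])/p["fy"],-1]);return -R.T@t,R.T@d
def plane(n,u,v,z):
    o,d=ray(n,u,v);return o+d*(z-o[2])/d[2]
def tri(a,b):
    (o1,d1),(o2,d2)=a,b
    k=np.linalg.lstsq(np.c_[d1,-d2],o2-o1,rcond=None)[0];p,q=o1+k[0]*d1,o2+k[1]*d2
    return (p+q)/2,np.linalg.norm(p-q)
def dark(im,box,th,amin):
    x0,y0,x1,y1=box;m=(im[y0:y1,x0:x1].max(2)<th).astype(np.uint8)
    _,_,st,c=cv2.connectedComponentsWithStats(m,connectivity=4)
    return [(c[i]+[x0,y0],st[i]) for i in range(1,len(c)) if st[i,4]>=amin]
E
python3 - <<'E'
from h import *
t=cv2.imread("pics/top0.png");s=cv2.imread("pics/scene0.png")
for th in(40,60):
    for n,im,b in(("top",t,(288,294,396,326)),("scene",s,(290,185,388,255))):
        print(n,th)
        for c,st in dark(im,b,th,40): print(c.round(1),st, plane(n,*c,.086).round(4))
a=cv2.resize(t[270:370,270:410],None,fx=4,fy=4,interpolation=2);b=cv2.resize(s[180:260,285:395],None,fx=4,fy=4,interpolation=2)
b=cv2.copyMakeBorder(b,0,0,0,a.shape[1]-b.shape[1],0)
cv2.imwrite("pics/crop1.png",np.vstack([a,b])[:600] if 0 else cv2.resize(np.vstack([a,b]),None,fx=.8,fy=.8))
E
```

```text
top 40
scene 40
[313.9 198. ] [ 17   7  15  13 132] [ 0.473  -0.1333  0.086 ]
[328.8 206.2] [ 31  15  16  13 141] [ 0.474  -0.0794  0.086 ]
[344.5 215. ] [ 47  24  16  13 148] [ 0.4751 -0.0247  0.086 ]
[361.  224.2] [ 63  33  17  14 160] [0.4764 0.0301 0.086 ]
top 60
scene 60
[367.4 194. ] [ 49   0  49  23 402] [ 0.3628 -0.0474  0.086 ]
[313.9 197.9] [ 16   7  16  13 145] [ 0.4727 -0.1334  0.086 ]
[328.8 206.2] [ 31  15  17  13 155] [ 0.4739 -0.0793  0.086 ]
[337.8 233.6] [   2   19   93   51 1321] [0.5435 0.0162 0.086 ]
[344.7 214.9] [ 47  24  17  13 160] [ 0.4746 -0.0245  0.086 ]
[361.  224.1] [ 63  33  17  14 170] [0.4762 0.0299 0.086 ]
```

View pics/crop1.png

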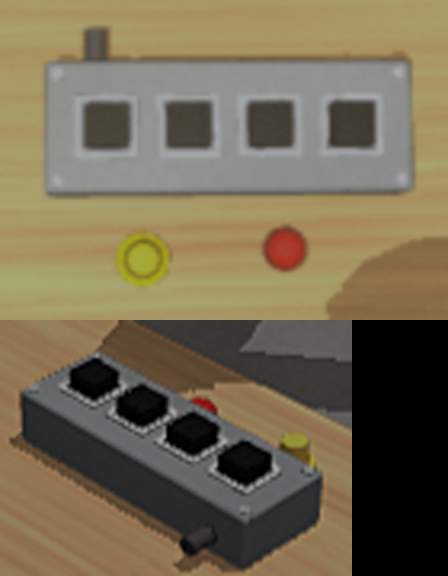

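The crop shows all four caps clearly, but in the scene view each blob includes the cap's side faces. I'll take xy from the top view and check the height by triangulating cap corners.

```bash
python3 - <<'E'
from h import *
t=cv2.imread("pics/top0.png");s=cv2.imread("pics/scene0.png")
C=[]
for th in(100,120):
    r=[x for x in dark(t,(290,296,394,324),th,60) if x[1][4]<400]
    print(th,[(c.round(1),st[2:].tolist()) for c,st in r])
r=sorted(r,key=lambda x:x[0][0])
S=sorted([x for x in dark(s,(290,185,388,255),40,100)],key=lambda x:-x[0][0])
P=[]
for (c,_),(cs,st) in zip(r,S):
    p=plane("top",*c,.086);P.append(p);m,e=tri(ray("top",*c),ray("scene",*cs));print(p.round(4),"tri",m.round(4),round(e,4))
P=np.array(P);d=P[0]-P[-1];print("spacing",np.linalg.norm(d)/3,"yaw",np.degrees(np.arctan2(-d[0],d[1])),P.mean(0))
# red bumper, yellow plug
h=cv2.cvtColor(t,cv2.COLOR_BGR2HSV)
for n,m,z in(("red",(h[...,1]>180)&((h[...,0]<8)|(h[...,0]>172)),.036),("yel",(h[...,1]>190)&(h[...,0]>25)&(h[...,0]<35),.044)):
    m[:330]=0;m[370:]=0;v,u=np.nonzero(m);print(n,u.mean(),v.mean(),plane("top",u.mean(),v.mean(),z))
E
```

```text
100 [(array([379.4, 308.4]), [14, 15, 196]), (array([302.9, 308.9]), [15, 15, 208]), (array([328.5, 308.5]), [14, 14, 196]), (array([354.1, 308.4]), [15, 14, 201])]
120 [(array([328.6, 308.8]), [16, 16, 216]), (array([354. , 308.2]), [15, 16, 224]), (array([379.7, 308.3]), [16, 16, 225]), (array([303. , 308.9]), [15, 15, 221])]
[0.4665 0.0215 0.086 ] tri [0.467  0.0218 0.0771] 0.0008
[ 0.4654 -0.0331  0.086 ] tri [ 0.4659 -0.0332  0.0774] 0.0005
[ 0.4653 -0.0872  0.086 ] tri [ 0.4657 -0.0876  0.0783] 0.0006
[ 0.4637 -0.142   0.086 ] tri [ 0.4641 -0.1427  0.0777] 0.0008
spacing 0.05448566547904606 yaw -0.9845484874320743 [ 0.46524261 -0.06018116  0.086     ]
red 358.87254901960785 347.3921568627451 [ 0.3832032  -0.09884758  0.036     ]
yel 314.03370786516854 350.82022471910113 [ 3.78445448e-01 -3.26938253e-04  4.40000000e-02]
```

Measured cap spacing is 54.5 mm (55 expected). The blob height of 77.5 mm fits a cap top at 86 mm, since the blob includes the side faces. Next: travel above key 4 while closing the claw, then align.

Emit:
jog_arm(
  plan=[
    {"claw": 1, "x": 0.0368, "y": -0.0359},
    {"claw": 1, "x": 0.0368, "y": -0.0359},
    {"claw": 1, "x": 0.0368, "y": -0.0359},
    {"claw": 1, "x": 0.0368, "y": -0.0359},
    {"claw": 1, "x": 0.0368, "y": -0.0359},
    {"claw": 1, "x": 0.0368, "y": -0.0359},
    {"claw": 1, "x": 0.0368, "y": -0.0359},
    {"claw": 1, "x": 0.0368, "y": -0.0359},
    {"claw": 1, "x": 0.0368, "y": -0.0359},
    {"claw": 1, "x": 0.0368, "y": -0.0359},
  ],
  newtons=20,
)

```text
schema error: expected keys claw, x, y, z, turn
```

Emit:
jog_arm(
  plan=[
    {"claw": 1, "turn": 8.2},
    {"claw": 1, "turn": 8.2},
    {"claw": 1, "turn": 8.2},
    {"claw": 1, "z": 0.04},
    {"claw": 1, "z": 0.04},
    {"claw": 1, "z": 0.02},
    {"claw": 1},
    {"claw": 1},
  ],
)

```text
schema error: expected keys claw, x, y, z, turn
```

Emit:
jog_arm(
  plan=[
    {"claw": 1, "x": 0.0368, "y": -0.0359, "z": 0, "turn": 0},
    {"claw": 1, "x": 0.0368, "y": -0.0359, "z": 0, "turn": 0},
    {"claw": 1, "x": 0.0368, "y": -0.0359, "z": 0, "turn": 0},
    {"claw": 1, "x": 0.0368, "y": -0.0359, "z": 0, "turn": 0},
    {"claw": 1, "x": 0.0368, "y": -0.0359, "z": 0, "turn": 0},
    {"claw": 1, "x": 0.0368, "y": -0.0359, "z": 0, "turn": 0},
    {"claw": 1, "x": 0.0368, "y": -0.0359, "z": 0, "turn": 0},
    {"claw": 1, "x": 0.0368, "y": -0.0359, "z": 0, "turn": 0},
    {"claw": 1, "x": 0.0368, "y": -0.0359, "z": 0, "turn": 0},
    {"claw": 1, "x": 0.0368, "y": -0.0359, "z": 0, "turn": 0},
  ],
  newtons=20,
)

```text
time: 1.35
tool_pos: [0.4635, -0.1415, 0.231]
tcp_rot: [-3.076, -0.639, 0.0]
wrist_force: [-0.3, -0.5, -0.2]
width: 0.0
```

Emit:
jog_arm(
  plan=[
    {"claw": 1, "x": 0, "y": 0, "z": 0, "turn": 8.2},
    {"claw": 1, "x": 0, "y": 0, "z": 0, "turn": 8.2},
    {"claw": 1, "x": 0, "y": 0, "z": 0, "turn": 8.2},
    {"claw": 1, "x": 0, "y": 0, "z": 0.04, "turn": 0},
    {"claw": 1, "x": 0, "y": 0, "z": 0.04, "turn": 0},
    {"claw": 1, "x": 0, "y": 0, "z": 0.02, "turn": 0},
    {"claw": 1, "x": 0, "y": 0, "z": 0, "turn": 0},
    {"claw": 1, "x": 0, "y": 0, "z": 0, "turn": 0},
  ],
)

```text
time: 2.35
tool_pos: [0.464, -0.1434, 0.1321]
tcp_rot: [3.141, -0.031, 0.002]
wrist_force: [-0.5, -0.2, -0.7]
width: -0.001
```

```bash
python3 - <<'E'
from h import *
from scipy.spatial.transform import Rotation as R
t=bot.read_camera("top")[:,:,::-1];c=bot.read_camera("scene")[:,:,::-1]
s=bot.read_state();print(s["time"],s["tool_pos"],R.from_rotvec(s["tcp_rot"]).as_matrix().round(3),s["wrist_force"],s["width"])
a=cv2.resize(t[240:370,260:420],(640,520));b=cv2.resize(c[130:260,260:420],(640,520))
cv2.imwrite("pics/c2.png",cv2.resize(np.hstack([a,b]),(800,325)))
E
```

```text
2.45 [ 0.46453993 -0.14361295  0.13277119] [[ 1.    -0.02   0.002]
 [-0.02  -1.    -0.001]
 [ 0.003  0.001 -1.   ]] [ 0.18057212 -1.15905381 -0.47020373] -0.0012571938000683462
```

View pics/c2.png

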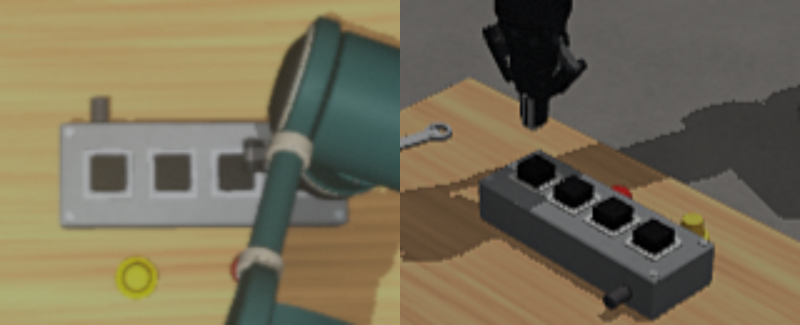

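The closed fingers sit above the last cap at the -y end (key 4), at about (533,125) in the right panel, and nothing is in the way. Now I tap key 4 in small steps.

Emit:
jog_arm(
  plan=[
    {"claw": 1, "x": 0, "y": -0.0015, "z": 0.025, "turn": 0},
    {"claw": 1, "x": 0, "y": 0, "z": 0.015, "turn": 0},
    {"claw": 1, "x": 0, "y": 0, "z": 0.005, "turn": 0},
    {"claw": 1, "x": 0, "y": 0, "z": 0.002, "turn": 0},
    {"claw": 1, "x": 0, "y": 0, "z": 0, "turn": 0},
  ],
)

```text
time: 3.08
tool_pos: [0.4638, -0.1419, 0.0848]
tcp_rot: [3.141, -0.031, 0.001]
wrist_force: [-0.5, 0.1, 0.2]
width: -0.002
```

Emit:
jog_arm(
  plan=[
    {"claw": 1, "x": 0, "y": 0, "z": 0.002, "turn": 0},
    {"claw": 1, "x": 0, "y": 0, "z": 0, "turn": 0},
  ],
)

```text
time: 3.32
tool_pos: [0.4642, -0.142, 0.083]
tcp_rot: [3.141, -0.031, 0.002]
wrist_force: [0.9, -0.9, 2.7]
width: -0.002
```

Emit:
jog_arm(
  plan=[
    {"claw": 1, "x": 0, "y": 0, "z": 0.0015, "turn": 0},
    {"claw": 1, "x": 0, "y": 0, "z": 0, "turn": 0},
  ],
)

```text
time: 3.58
tool_pos: [0.4642, -0.142, 0.0815]
tcp_rot: [3.141, -0.031, 0.002]
wrist_force: [0.2, -0.1, 6.1]
width: 0.001
```

Key 4 turns firm at about 4.5 mm, so it is raised. Next, key 3.

Emit:
jog_arm(
  plan=[
    {"claw": 1, "x": 0, "y": 0, "z": -0.0255, "turn": 0},
    {"claw": 1, "x": 0.001, "y": -0.0272, "z": 0, "turn": 0},
    {"claw": 1, "x": 0, "y": -0.0273, "z": 0, "turn": 0},
    {"claw": 1, "x": 0, "y": 0, "z": 0.017, "turn": 0},
    {"claw": 1, "x": 0, "y": 0, "z": 0.005, "turn": 0},
    {"claw": 1, "x": 0, "y": 0, "z": 0.002, "turn": 0},
    {"claw": 1, "x": 0, "y": 0, "z": 0, "turn": 0},
  ],
)

```text
time: 4.45
tool_pos: [0.4652, -0.0878, 0.0819]
tcp_rot: [-3.141, 0.032, 0.001]
wrist_force: [-0.7, 0.9, 0.6]
width: 0.004
```

Emit:
jog_arm(
  plan=[
    {"claw": 1, "x": 0, "y": 0, "z": 0.0015, "turn": 0},
    {"claw": 1, "x": 0, "y": 0, "z": 0, "turn": 0},
  ],
)

```text
time: 4.7
tool_pos: [0.4659, -0.0877, 0.081]
tcp_rot: [3.141, -0.031, 0.001]
wrist_force: [0.1, -0.2, 1.4]
width: 0.002
```

Key 3 reads only 1.4 N at 5 mm, so it looks latched. I'll go slightly deeper to confirm.

Emit:
jog_arm(
  plan=[
    {"claw": 1, "x": 0, "y": 0, "z": 0.0015, "turn": 0},
    {"claw": 1, "x": 0, "y": 0, "z": 0, "turn": 0},
  ],
)

```text
time: 4.95
tool_pos: [0.4658, -0.0873, 0.0794]
tcp_rot: [3.141, -0.031, 0.001]
wrist_force: [-0.0, -0.4, 2.0]
width: -0.001
```

Emit:
jog_arm(
  plan=[
    {"claw": 1, "x": 0, "y": 0, "z": 0.0015, "turn": 0},
    {"claw": 1, "x": 0, "y": 0, "z": 0, "turn": 0},
  ],
)

```text
time: 5.2
tool_pos: [0.4658, -0.0873, 0.0779]
tcp_rot: [3.141, -0.031, 0.001]
wrist_force: [0.3, -0.6, 1.0]
width: 0.003
```

It is still soft at 8 mm, so key 3 is the latched one. Pressing home in steps.

Emit:
jog_arm(
  plan=[
    {"claw": 1, "x": 0, "y": 0, "z": 0.0015, "turn": 0},
    {"claw": 1, "x": 0, "y": 0, "z": 0.001, "turn": 0},
    {"claw": 1, "x": 0, "y": 0, "z": 0, "turn": 0},
  ],
)

```text
time: 5.58
tool_pos: [0.4659, -0.0873, 0.0766]
tcp_rot: [3.141, -0.031, 0.0]
wrist_force: [-3.5, -0.5, 10.2]
width: 0.0
```

Emit:
jog_arm(
  plan=[
    {"claw": 1, "x": 0, "y": 0, "z": 0.001, "turn": 0},
    {"claw": 1, "x": 0, "y": 0, "z": 0, "turn": 0},
  ],
)

```text
time: 5.82
tool_pos: [0.4659, -0.0873, 0.0758]
tcp_rot: [3.141, -0.031, 0.001]
wrist_force: [-3.9, 0.2, 11.8]
width: 0.003
```

Emit:
jog_arm(
  plan=[
    {"claw": 1, "x": 0, "y": 0, "z": 0.001, "turn": 0},
    {"claw": 1, "x": 0, "y": 0, "z": 0, "turn": 0},
  ],
)

```text
time: 6.08
tool_pos: [0.4659, -0.0873, 0.075]
tcp_rot: [3.141, -0.031, 0.0]
wrist_force: [-3.8, -0.1, 12.6]
width: -0.002
```

Emit:
jog_arm(
  plan=[
    {"claw": 1, "x": 0, "y": 0, "z": 0.001, "turn": 0},
    {"claw": 1, "x": 0, "y": 0, "z": 0, "turn": 0},
  ],
)

```text
time: 6.32
tool_pos: [0.4659, -0.0873, 0.0742]
tcp_rot: [3.141, -0.03, 0.0]
wrist_force: [-4.2, 0.7, 13.5]
width: 0.001
```

Emit:
jog_arm(
  plan=[
    {"claw": 1, "x": 0, "y": 0, "z": 0.001, "turn": 0},
    {"claw": 1, "x": 0, "y": 0, "z": 0, "turn": 0},
  ],
)

```text
time: 6.58
tool_pos: [0.4659, -0.0873, 0.0734]
tcp_rot: [3.141, -0.03, 0.0]
wrist_force: [-5.7, 0.9, 17.4]
width: 0.001
```

Emit:
jog_arm(
  plan=[
    {"claw": 1, "x": 0, "y": 0, "z": 0.001, "turn": 0},
    {"claw": 1, "x": 0, "y": 0, "z": 0, "turn": 0},
  ],
)

```text
time: 6.82
tool_pos: [0.466, -0.0873, 0.0733]
tcp_rot: [3.141, -0.03, 0.0]
wrist_force: [-8.7, 1.4, 23.7]
width: -0.004
```

The key is bottomed out at 12.7 mm and 24 N. Now I let it up and retreat high over the bank, away from the bay. Then I wait.

Emit:
jog_arm(
  plan=[
    {"claw": 1, "x": 0, "y": 0, "z": -0.004, "turn": 0},
    {"claw": 1, "x": 0, "y": 0, "z": -0.005, "turn": 0},
    {"claw": 1, "x": 0, "y": 0, "z": -0.01, "turn": 0},
    {"claw": 1, "x": 0, "y": 0, "z": -0.03, "turn": 0},
    {"claw": 1, "x": 0, "y": 0, "z": -0.05, "turn": 0},
    {"claw": 1, "x": 0, "y": 0, "z": -0.05, "turn": 0},
    {"claw": 1, "x": 0, "y": 0.05, "z": 0, "turn": 0},
    {"claw": 1, "x": 0, "y": 0.05, "z": 0, "turn": 0},
    {"claw": 1, "x": 0, "y": 0.05, "z": 0, "turn": 0},
    {"claw": 1, "x": 0, "y": 0.05, "z": 0, "turn": 0},
  ],
)

```text
time: 8.07
tool_pos: [0.4611, -0.2883, 0.2189]
tcp_rot: [-3.141, 0.031, 0.001]
wrist_force: [0.4, 0.2, 0.5]
width: 0.001
```

Emit:
jog_arm(
  plan=[
    {"claw": 1, "x": 0, "y": 0.04, "z": 0, "turn": 0},
    {"claw": 1, "x": 0, "y": 0.04, "z": 0, "turn": 0},
    {"claw": 1, "x": 0, "y": 0, "z": 0, "turn": 0},
    {"claw": 1, "x": 0, "y": 0, "z": 0, "turn": 0},
    {"claw": 1, "x": 0, "y": 0, "z": 0, "turn": 0},
    {"claw": 1, "x": 0, "y": 0, "z": 0, "turn": 0},
    {"claw": 1, "x": 0, "y": 0, "z": 0, "turn": 0},
    {"claw": 1, "x": 0, "y": 0, "z": 0, "turn": 0},
    {"claw": 1, "x": 0, "y": 0, "z": 0, "turn": 0},
    {"claw": 1, "x": 0, "y": 0, "z": 0, "turn": 0},
  ],
)

```text
time: 9.32
tool_pos: [0.46, -0.3672, 0.2193]
tcp_rot: [3.141, -0.031, -0.0]
wrist_force: [-0.5, -0.2, -0.4]
width: -0.0
```

Emit:
jog_arm(
  plan=[
    {"claw": 1, "x": 0, "y": 0, "z": 0, "turn": 0},
    {"claw": 1, "x": 0, "y": 0, "z": 0, "turn": 0},
    {"claw": 1, "x": 0, "y": 0, "z": 0, "turn": 0},
    {"claw": 1, "x": 0, "y": 0, "z": 0, "turn": 0},
    {"claw": 1, "x": 0, "y": 0, "z": 0, "turn": 0},
    {"claw": 1, "x": 0, "y": 0, "z": 0, "turn": 0},
  ],
)

```text
time: 10.07
tool_pos: [0.4601, -0.3672, 0.2193]
tcp_rot: [3.141, -0.031, -0.0]
wrist_force: [-0.3, 0.4, 0.6]
width: 0.002
```

```bash
python3 - <<'E'
from h import *
t=bot.read_camera("top")[:,:,::-1];c=bot.read_camera("scene")[:,:,::-1]
print(bot.read_state()["time"],bot.read_state()["tool_pos"])
for q,st in dark(c,(290,185,388,255),40,100): print(q.round(1),st)
cv2.imwrite("pics/c3.png",np.hstack([cv2.resize(t[120:380,120:500],(400,274)),cv2.resize(c[150:370,180:480],(400,274))]))
E
```

```text
10.175 [ 0.46004022 -0.36719196  0.21925928]
[313.9 198. ] [ 17   7  15  13 132]
[328.8 206.2] [ 31  15  16  13 141]
[344.5 215. ] [ 47  24  16  13 148]
[361.  224.2] [ 63  33  17  14 159]
```

View pics/c3.png

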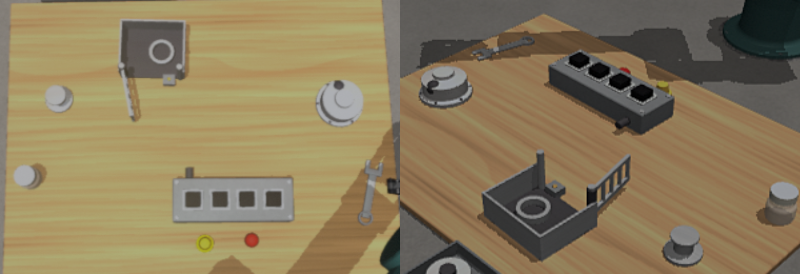

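The gate stands wide open, from (122,68) to (133,118) in the left panel. The four cap blobs match the first image to within 0.1 px, and the loose parts look to be where they were. Handing in.

```bash
python3 -c "
from workcell import bot
print(bot.finish_job())"
```

```text
the job is handed in; nothing more can be done
None
```

The gate is open and all four caps are up again; key 3 was the latched one. I handed the job in at about 10 s.

- **Finding the key:** I tapped key 4 first, and it turned firm at about 4.5 mm (6 N), so it was raised. Key 3 stayed soft (under about 2 N) down to 8 mm. I did not tap keys 1 and 2, since only one key is latched.
- **Pressing it:** I pressed key 3 home. It bottomed at about 12.7 mm, where the force peaked at about 24 N downward with a side force of up to 9 N. Then I let it up and moved the arm clear.
- **Last checks:** The final pictures show the gate swung wide open. The four cap positions match the first picture to within 0.1 pixel. By eye, the loose parts have not moved. The arm touches nothing.

No check failed or disagreed.

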